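Fit the specimen carrier on the wear tester's spindle

ROBOT

A 6-joint arm with a two-finger parallel gripper is mounted at the origin on the work surface. World frame = base frame: x ahead of the robot, y to its left, z up, the work surface at z = 0. Lengths are in mm, angles in rad, forces in N, time in s.
With the tool pointing down it reaches from about 325 to 875 mm from the base axis. Payload 4.4 kg.
Tool frame: the origin (TCP) lies on the centre line of the jaws, within the pads' length; the fingertips stand 17 mm ahead of it and the grasp point (between the pads) lies 2 mm behind it; z points along the fingers, x is the direction in which the jaws open and shut, and the axes are right-handed (so a half turn about z gives the same grasp; the last joint's range is limited). The gripper opens to 85 mm and grips with 20 to 120 N. Pads are 22 mm wide; open, the fingers measure 114 mm over their backs; the gripper's body (76 mm by 85 mm) begins 54 mm behind the grasp point. The pads swing forward as they close: fully open they stand 13 mm farther back than shut.
Start: joints at [-1.462, 0.207, 1.542, -0, 1.393, -0.15], TCP at [147.142, -555.857, 248.282] pointing down, gripper open.
Joint ranges: [-2.73, 2.73], [-0.86, 2.22], [0.23, 2.46], [-1.11, 4.25], [0.08, 2.63], [-2.82, 2.82]. Speed limits (rad/s): [2.79, 2.79, 3.14, 3.14, 3.14, 3.14].

INTERFACE

Orientations are given as a 3x3 rotation matrix whose columns are the frame's x, y, z axes.
In Python, from rig import manip gives the robot as it stands. The module is installed in compiled form; this text tells all that it offers.
- The arm moves only by the tool move_arm, never from a script. Its arguments are lists of equal length, an entry for each row: "dp": the shift along the tool's x, y, z in mm, a list of three; "dr": the turn, a rotation vector about the tool's x, y, z in rad, a list of three; "jaw": the opening, from 0 (shut) to 1 (fully open). A call has 1 to 8 rows; each row shifts and turns the commanded pose from where the row before left it, along the tool's axes as they then stand; what a row does not reach is not made up. A row lasts 1/8 s, in which the tool goes at most 62.5 mm and 10.7 degrees, less where a joint would pass 70% of its speed; a pose out of reach is approached as far as the arm can. A call is refused whole if a number of a shift passes 62.5 or a number of a turn 0.188, either way. A call with a gripper value outside its range is refused whole. The fingers move at their own pace and stop on an object; "squeeze" is the grip in N (left out, the last holds). Time passes only in rows, so rows that do not move let the fingers close. It gives the time, the measured TCP pose, the force and the opening at its end, in the units of the state.
- manip.sense(): the state, without advancing time (a new reading comes with each control period).
- manip.snapshot(name): name is "scene" or "top" or "wrist"; returns a dict with "pixels" (400x640x3 uint8, blue, green, red), "range_z" (400x640 float32, mm along the optical axis (not along the pixel's ray), 0 where there is no reading), "fx", "fy", "cx", "cy" (pixels), "dist" ([k1, k2, p1, p2, k3] as OpenCV has them; the pictures are not rectified), "eye" and "orientation" of the camera in the world. Camera axes: x right, y up, looking along -z (the intrinsics and any distortion apply to the point x, -y, -z); pixel columns grow to the right and rows downward; lengths in mm; the calibration is good to about 2 mm. A picture is of the moment at which its call begins.
- manip.close_job(): hands the job in, once; it reports no verdict.
The state is a dict: "clock": time; "joint_positions": joint angles; "joint_velocities": joint speeds; "effort": joint torques, N m; "tcp_pos": TCP position; "ee_rot": TCP orientation; "ft_force": force on the tool from outside, world axes, zero at the start; "wrist_torque": the same for the moment, N m; "width": finger opening in mm.
Only numpy, scipy, OpenCV 4.12 (cv2) and the standard library are available. Lean on these libraries where they do the work, as an engineer would, in place of code of your own. Each camera call takes 0.05 s, during which the arm holds its last target. There are 200 camera calls.

TASK

Pick up the drilled specimen carrier by its square hub, keep it level and lower it over the tall spindle rod of the wear tester without dropping it. Then, resting it only lightly on the two drive pins of the turntable, turn it until the pins slip into its slots, let it down fully home, flat on the turntable, and let go. Never force it, and leave the glassware and the weight on the bench alone.

Things in the scene. Friction and masses are not known exactly. Their poses are not given: they have to be found in the camera images.
- carrier: Loose aluminium specimen carrier, 0.3 to 0.6 kg: a square plate 100 x 100 x 10 mm with a square hub standing on its middle. A 17.5 mm bore runs through both. Two through slots in the plate, centred 36 mm from the bore at +x and -x, each 14 mm long (radially), 12 mm wide. Origin: centre of the plate's underside, z up the bore, x and y along the sides. It starts upright on the bench.
- hub_top (a point): Centre of the top of the carrier's hub, 90 mm above the plate's underside; axes as the carrier's. The hub is 36 x 36 mm, its flats parallel to the plate's sides.
- tester: White wear tester fixed to the bench: housing 210 x 180 mm, 50 mm high, with a blue control strip rising 30 mm more along its -x edge, 85 to 130 mm from the rod. On top, a steel turntable carries a rod and two drive pins. Over 60 N of contact force harms its bearing. Origin: on the bench below the rod's axis; z up, x away from the control strip.
- turntable_top (a point): Centre of the turntable's flat top (124 mm across), 58 mm above the bench. Two drive pins, 8 mm across and 8 mm high, stand on it 36 mm either side of the rod. Brake slips above 3 N m. The line of pins lies anywhere within 0.5 rad of this point's x axis; the angle is not reported: see or feel the pins. The carrier rides 8 mm high until they enter its slots; it fits either way round.
- rod_tip (a point): Centre of the top of the vertical spindle rod, 163 mm above the bench and 105 mm above the turntable's top; axes as the tester's (they do not follow the turntable). The rod is 16 mm in diameter with a chamfer about 3 mm wide and 4 mm high at the tip.
- beaker: Bystander: glass beaker, 68 mm across and 90 mm high, on the bench; origin at the centre of its underside.
- jar: Bystander: amber jar, 56 mm across and 75 mm high; origin at the centre of its underside.
- weight: Bystander: brass weight, 44 mm across and 45 mm high; origin at the centre of its underside.
There are look-alikes about, which are no part of the job. What is shaped like the carrier but brown or purple is not meant.

How it is judged:
By the outcome, as a careful person would: the job done as asked, in the order asked, and still so for the second after the job is handed in, with the robot touching nothing.
It also fails if it takes over 72 s, if anything falls off the work surface, if the arm or the gripper's body presses on something with over 40 N, if the wrist force passes 120 N, or if a joint passes its speed limit or range.

## Working session

There is one attempt and no reset: what is moved stays moved. The work goes in short steps, Python scripts to look and compute and a tool call to move; the robot and the scene stay as the last step left them, time stands still between calls to the robot, and variables do not carry over. Pictures are saved under pics/ and viewed, about 8 in all and at most 12, crops included, and the job is handed in when it is done.

Besides the shell and the picture viewer there is one more tool, called after "Call:" as name(argument=value, ...) on one line, values as JSON. move_arm: Moves the arm, as the interface text tells. Its arguments: {"type":"object","properties":{"dp":{"type":"array","items":{"type":"array","items":{"type":"number"}}},"dr":{"type":"array","items":{"type":"array","items":{"type":"number"}}},"jaw":{"type":"array","items":{"type":"number"}},"squeeze":{"type":"number"}},"required":["dp","dr","jaw"]}

```bash
mkdir -p pics
cat > h.py <<'E'
import numpy as np, cv2, pickle
from rig import manip
def snap(n,tag):
    s=manip.snapshot(n); cv2.imwrite(f'pics/{tag}.png',s['pixels']); pickle.dump(s,open(f'{tag}.pkl','wb')); return s
def K(s): return np.array([[s['fx'],0,s['cx']],[0,s['fy'],s['cy']],[0,0,1.]])
def rays(s,uv):
    p=cv2.undistortPoints(np.array(uv,float).reshape(-1,1,2),K(s),np.array(s['dist'],float)).reshape(-1,2)
    return np.c_[p[:,0],-p[:,1],-np.ones(len(p))]
def plane(s,uv,z):
    d=rays(s,uv)@np.array(s['orientation']).T; e=np.array(s['eye']); return e+d*((z-e[2])/d[:,2])[:,None]
def cloud(s):
    v,u=np.mgrid[:400,:640]; d=rays(s,np.c_[u.ravel(),v.ravel()])*s['range_z'].ravel()[:,None]
    return (d@np.array(s['orientation']).T+np.array(s['eye'])).reshape(400,640,3)
def proj(s,P):
    c=(np.atleast_2d(P)-np.array(s['eye']))@np.array(s['orientation'])*[1,-1,-1]
    return cv2.projectPoints(c,np.zeros(3),np.zeros(3),K(s),np.array(s['dist'],float))[0].reshape(-1,2)
E
python3 - <<'E'
from h import *
for n in('scene','top'):
    s=snap(n,n+'0'); print(n,s['eye'],np.round(s['orientation'],3).tolist(),s['fx'],s['dist'])
print(manip.sense())
E
```

```text
scene [ 906.02511781 -226.40752287  905.66645527] [[0.714, -0.599, 0.362], [0.7, 0.615, -0.362], [-0.006, 0.512, 0.859]] 367.42531118799246 [-0.01251498  0.          0.          0.          0.        ]
top [442.7977176   78.45294154 908.36659068] [[-0.009, 0.985, -0.174], [-1.0, -0.009, -0.003], [-0.004, 0.174, 0.985]] 362.48143805283945 [-0.03998489  0.          0.          0.          0.        ]
{'clock': 0.1, 'joint_positions': array([-1.46249944e+00,  2.07356634e-01,  1.54280978e+00, -2.18593703e-05,
        1.39350805e+00, -1.50502836e-01]), 'joint_velocities': array([ 0.00136808, -0.00262951, -0.0045401 ,  0.00171908,  0.00073569,
       -0.00185402]), 'effort': array([-5.22621322e-04, -3.84091544e+01, -2.92549056e+01, -2.09743184e-04,
        4.87212572e-03,  1.88592617e-05]), 'tcp_pos': array([ 147.06446876, -555.20342759,  247.23005768]), 'ee_rot': array([[ 2.55923927e-01, -9.66696893e-01, -2.46403261e-04],
       [-9.66694726e-01, -2.55923881e-01,  2.06728342e-03],
       [-2.06149694e-03, -2.90870560e-04, -9.99997833e-01]]), 'ft_force': array([ 0.16975785,  0.84057258, -0.1352721 ]), 'wrist_torque': array([-0.02535151,  0.04927225, -0.02627116]), 'width': 85.25381714850744}
```

View pics/top0.png

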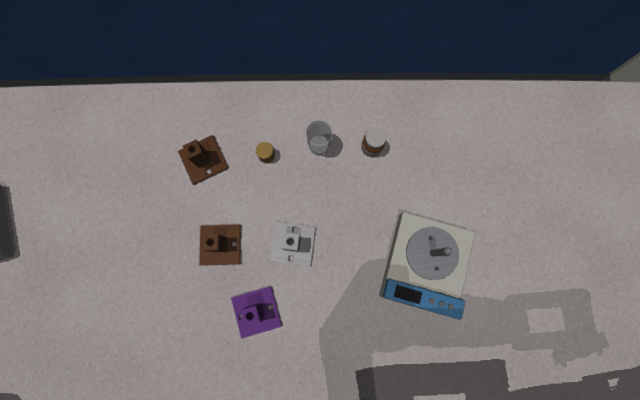

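View pics/scene0.png

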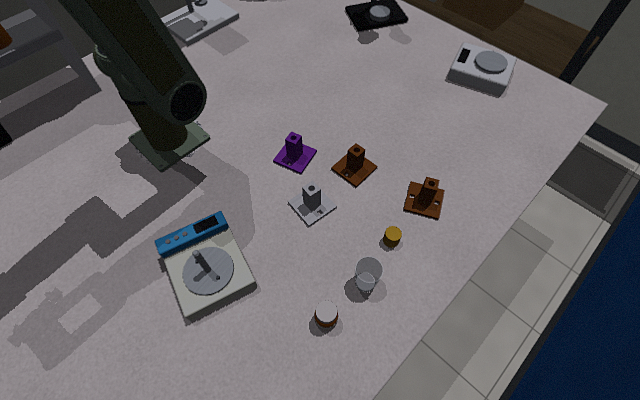

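Top view: the aluminium carrier is at (292,243), with slots near (293,229) and (290,258). The tester rod is near (447,252) and the pins near (431,238) and (436,268). Scene view: carrier at (312,203), tester at (208,265). The brown and purple ones are decoys.

Run:
```python
from h import *
S={n:pickle.load(open(n+'0.pkl','rb')) for n in('top','scene')}
def rect(pts):
    (c,sz,a)=cv2.minAreaRect(pts[:,:2].astype(np.float32)); return np.round(c,1),np.round(sz,1),round(a,1)
for n,s in S.items():
    C=cloud(s); h=cv2.cvtColor(s['pixels'],cv2.COLOR_BGR2HSV); z=C[...,2]
    for nm,cen,r in(('carrier',{'top':(292,243),'scene':(312,203)}[n],34),('tester',{'top':(430,262),'scene':(206,265)}[n],75)):
        v,u=np.mgrid[:400,:640]; R=(abs(u-cen[0])<r)&(abs(v-cen[1])<r)
        sat=h[...,1]
        for lab,lo,hi in ((('plate',6,14),('hubtop',85,95)) if nm=='carrier' else (('housing',46,54),('tt',55,62),('pins',64,69),('strip',76,84),('rod',158,168))):
            m=R&(z>lo)&(z<hi)
            if nm=='carrier': m&=sat<60
            k,lb,st,ct=cv2.connectedComponentsWithStats(m.astype(np.uint8))
            for i in range(1,k):
                if st[i,4]>=(3 if lab in('pins','rod') else 15):
                    P=C[lb==i]; print(n,nm,lab,st[i,4],'px',np.round(ct[i],1),'mean',np.round(P.mean(0),1),rect(P))
def crop(s,x0,y0,x1,y1,f): return cv2.resize(s['pixels'][y0:y1,x0:x1],None,fx=f,fy=f,interpolation=cv2.INTER_CUBIC)
a=crop(S['top'],262,208,322,278,5);b=crop(S['top'],380,205,480,325,5)
o=np.zeros((600,800,3),np.uint8);o[:a.shape[0],:a.shape[1]]=a;o[:b.shape[0],300:300+b.shape[1]]=b
cv2.imwrite('pics/crop1.png',cv2.convertScaleAbs(o,alpha=1.3))
```

```text
top carrier plate 1247 px [292.5 244.7] mean [505.3 144.    9.5] (array([506.8, 144.6]), array([100.3,  99.9]), 82.5)
top carrier hubtop 210 px [289.7 241.3] mean [507.1 144.4  89.5] (array([507.1, 144.4]), array([35.8, 36.3]), 82.1)
top tester housing 3008 px [430.  255.8] mean [ 473.3 -183.2   49.4] (array([ 477.1, -185.6]), array([180.9, 164.8]), 73.9)
top tester tt 1895 px [431.8 253.5] mean [ 478.1 -185.1   57.6] (array([ 478.6, -186.9]), array([121.5, 118.8]), 89.3)
top tester pins 10 px [430.8 236.9] mean [ 516.  -182.5   65.9] (array([ 515.8, -182.3]), array([6.8, 4.9]), 88.6)
top tester pins 3 px [431. 252.] mean [ 481.  -180.6   66.8] (array([ 481. , -180.5]), array([0.6, 4.7]), 83.2)
top tester pins 6 px [436.5 268. ] mean [ 444.3 -191.5   65.6] (array([ 444.3, -191.6]), array([2.1, 4.6]), 87.7)
top tester strip 1582 px [424.5 298.8] mean [ 376.6 -155.9   79.9] (array([ 376.5, -156.8]), array([180.8,  45.3]), 72.9)
top tester rod 46 px [447.2 250. ] mean [ 480.3 -185.3  161. ] (array([ 480.4, -185.2]), array([14. , 15.2]), 49.2)
scene carrier plate 697 px [311.3 207.7] mea
[... 1033 characters left out ...]
pins 7 px [202.1 236.7] mean [ 403.1 -143.9   66.5] (array([ 403.6, -142.9]), array([14.2,  1.9]), 66.8)
scene tester pins 23 px [190.2 242.3] mean [ 394.3 -174.5   66.6] (array([ 394. , -174.9]), array([41.6,  3.1]), 72.3)
scene tester pins 22 px [169.  252.2] mean [ 378.6 -227.5   66.2] (array([ 378.9, -226.2]), array([40. ,  2.5]), 72.9)
scene tester pins 8 px [217.1 276.9] mean [ 515.3 -182.7   65.2] (array([ 515.3, -183.1]), array([5. , 5.1]), 48.3)
scene tester strip 1085 px [189.5 232.2] mean [ 377.9 -159.3   79.7] (array([ 377.1, -157.3]), array([180.1,  46.1]), 73.6)
scene tester rod 36 px [195.1 252.8] mean [ 480.8 -187.7  161.3] (array([ 480.2, -187.2]), array([13.8, 13.4]), 33.2)
```

View pics/crop1.png

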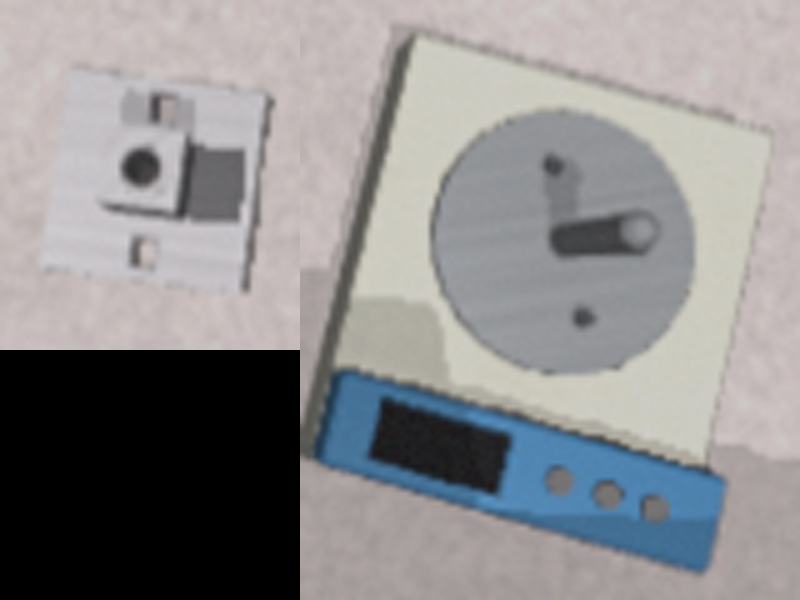

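Measured in both views:

| Item | Position (mm) | Yaw |
|---|---|---|
| Carrier | (507, 144.2) | −7.8° |
| Rod | (480.3, −186.5) | – |
| Pin line | – | about +7.2° (+0.41 rad from tester x, spacing 71.8) |

These sizes and heights agree with the given data. First I turn the tool.

Call:
move_arm(dp=[[0, 0, 0], [0, 0, 0], [0, 0, 0], [0, 0, 0], [0, 0, 0], [0, 0, 0], [0, 0, 0], [0, 0, 0]], dr=[[0, 0, -0.147], [0, 0, -0.147], [0, 0, -0.147], [0, 0, -0.147], [0, 0, -0.147], [0, 0, -0.147], [0, 0, -0.147], [0, 0, -0.147]], jaw=[1, 1, 1, 1, 1, 1, 1, 1], squeeze=40)

```text
clock: 1.1
tcp_pos: [147.1, -555.4, 247.6]
ee_rot: [[0.991, -0.131, -0.0], [-0.131, -0.991, 0.001], [-0.0, -0.001, -1.0]]
ft_force: [0.9, -0.1, 0.4]
width: 85.3
```

```bash
cat >> h.py <<'E'
def delta(t,yaw):
    s=manip.sense(); R=np.array(s['ee_rot']); p=np.array(s['tcp_pos'])
    c,n=np.cos(np.radians(yaw)),np.sin(np.radians(yaw)); T=np.array([[c,n,0],[n,-c,0],[0,0,-1]])
    print('t',s['clock'],'p',np.round(p,1),'yaw',round(np.degrees(np.arctan2(R[1,0],R[0,0])),2),'z',np.round(R[:,2],4),'w',round(s['width'],1),'F',np.round(s['ft_force'],1),'M',np.round(s['wrist_torque'],2),'j',np.round(s['joint_positions'],2))
    print('dp',np.round(R.T@(np.array(t)-p),1),'dr',np.round(cv2.Rodrigues(R.T@T)[0].ravel(),4))
E
python3 -c "
from h import *; delta([507,144.2,247],-7.8)"
```

```text
t 1.1 p [ 147.1 -555.4  247.6] yaw -7.52 z [-2.0e-04  1.4e-03 -1.0e+00] w 85.3 F [ 0.9 -0.1  0.4] M [0.01 0.05 0.05] j [-1.46  0.21  1.54 -0.    1.39 -1.33]
dp [ 265.3 -740.7    1.5] dr [-0.0013  0.0003  0.005 ]
```

Call:
move_arm(dp=[[16.6, -46.3, 0], [16.6, -46.3, 0], [16.6, -46.3, 0], [16.6, -46.3, 0], [16.6, -46.3, 0], [16.6, -46.3, 0], [16.6, -46.3, 0], [16.6, -46.3, 0]], dr=[[0, 0, 0], [0, 0, 0], [0, 0, 0], [0, 0, 0], [0, 0, 0], [0, 0, 0], [0, 0, 0], [0, 0, 0]], jaw=[1, 1, 1, 1, 1, 1, 1, 1])

```text
clock: 2.1
tcp_pos: [329.2, -205.2, 248.0]
ee_rot: [[0.991, -0.136, 0.0], [-0.136, -0.991, 0.0], [-0.0, -0.0, -1.0]]
ft_force: [0.2, -0.9, -0.5]
width: 84.9
```

Call:
move_arm(dp=[[16.6, -46.3, 0], [16.6, -46.3, 0], [16.6, -46.3, 0], [16.6, -46.3, 0], [16.6, -46.3, 0], [16.6, -46.3, 0], [16.6, -46.3, 0], [16.6, -46.3, 0]], dr=[[0, 0, 0], [0, 0, 0], [0, 0, 0], [0, 0, 0], [0, 0, 0], [0, 0, 0], [0, 0, 0], [0, 0, 0]], jaw=[1, 1, 1, 1, 1, 1, 1, 1])

```text
clock: 3.1
tcp_pos: [511.0, 143.6, 247.8]
ee_rot: [[0.991, -0.135, -0.001], [-0.135, -0.991, -0.0], [-0.001, 0.0, -1.0]]
ft_force: [0.2, -0.5, 0.6]
width: 85.3
```

Run:
```python
from h import *
s=snap('wrist','w1'); C=cloud(s); z=C[...,2]
print(s['eye'],np.round(s['orientation'],3).tolist())
m=((z>84)&(z<96)).astype(np.uint8); k,lb,st,ct=cv2.connectedComponentsWithStats(m)
for i in range(1,k):
    if st[i,4]>100:
        P=C[lb==i]; print(st[i],np.round(ct[i]),np.round(P.mean(0),1),cv2.minAreaRect(P[:,:2].astype(np.float32)))
delta([507,144.2,247],-7.8)
```

```text
[521.72504411 220.54520544 372.66739461] [[0.991, 0.129, 0.041], [-0.135, 0.944, 0.3], [0.0, -0.302, 0.953]]
[272   0  43  13 369] [290.   4.] [506.3 310.7  88.6] ((508.653076171875, 311.95257568359375), (36.186885833740234, 7.884879112243652), 0.11125975847244263)
[ 115   97   53   52 1337] [141. 122.] [347.1 233.2  88.8] ((346.1567687988281, 232.87425231933594), (37.462074279785156, 37.56916427612305), 14.680752754211426)
[ 303  170   36   36 1027] [320. 188.] [509.1 145.1  89.1] ((509.16510009765625, 144.67665100097656), (36.39801788330078, 35.48225402832031), 81.4180908203125)
[533 186  66  60 961] [568. 215.] [769.3  78.5  87.9] ((767.2789916992188, 77.90996551513672), (68.15161895751953, 67.41487121582031), 17.084264755249023)
t 3.15 p [513.1 148.4 247.8] yaw -7.6 z [ 0.0021  0.005  -1.    ] w 85.6 F [2.7 2.3 1. ] M [ 0.09 -0.06 -0.  ] j [0.12 0.12 1.64 0.   1.38 0.25]
dp [-5.5  5.   0.8] dr [-0.0053 -0.0014  0.0034]
```

View pics/w1.png

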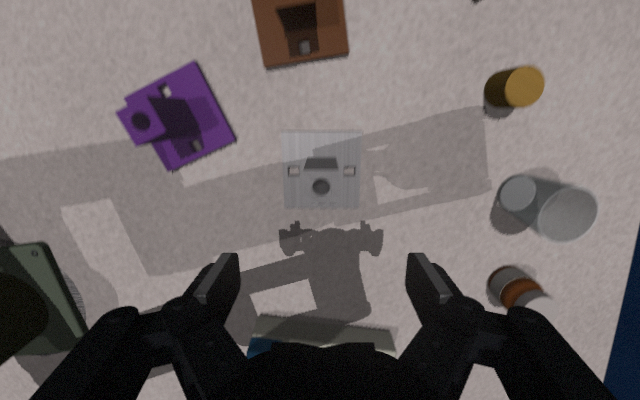

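Wrist view: hub at (320,188), slots at (293,171) and (349,171), so the jaw axis is along the slots as wanted. The arm was still settling in this shot, so I correct, settle and look again.

Call:
move_arm(dp=[[-3.5, 0, 30], [0, 0, 30], [0, 0, 20], [0, 0, 0], [0, 0, 0], [0, 0, 0]], dr=[[0, 0, 0], [0, 0, 0], [0, 0, 0], [0, 0, 0], [0, 0, 0], [0, 0, 0]], jaw=[1, 1, 1, 1, 1, 1])

```text
clock: 3.9
tcp_pos: [508.2, 142.6, 169.7]
ee_rot: [[0.991, -0.136, 0.003], [-0.136, -0.991, 0.0], [0.003, -0.001, -1.0]]
ft_force: [0.6, 0.1, -0.3]
width: 85.6
```

Run:
```python
from h import *
s=snap('wrist','w2'); C=cloud(s); z=C[...,2]
m=((z>84)&(z<96)&(np.hypot(C[...,0]-507,C[...,1]-144)<40)).astype(np.uint8); k,lb,st,ct=cv2.connectedComponentsWithStats(m)
for i in range(1,k):
    if st[i,4]>100:
        P=C[lb==i]; print(st[i],np.round(ct[i]),np.round(P.mean(0),1),cv2.minAreaRect(P[:,:2].astype(np.float32)))
delta([507,144.2,66],-7.8)
```

```text
[ 299  190   48   46 1815] [322. 212.] [509.2 145.6  89.1] ((508.9764709472656, 144.49053955078125), (36.73203659057617, 36.059207916259766), 82.3672866821289)
t 3.95 p [508.1 142.6 169.6] yaw -7.79 z [ 2.5e-03  3.0e-04 -1.0e+00] w 85.3 F [0.5 0.1 0.4] M [ 0.03 -0.02 -0.02] j [ 0.11  0.19  1.74 -0.    1.21  0.25]
dp [ -1.6  -1.4 103.6] dr [-0.0006 -0.0024  0.0001]
```

Call:
move_arm(dp=[[-0.5, -1.8, 18], [0, 0, 18], [0, 0, 18], [0, 0, 18], [0, 0, 16], [0, 0, 14], [0, 0, 0], [0, 0, 0]], dr=[[0, 0, 0], [0, 0, 0], [0, 0, 0], [0, 0, 0], [0, 0, 0], [0, 0, 0], [0, 0, 0], [0, 0, 0]], jaw=[1, 1, 1, 1, 1, 1, 1, 1])

```text
clock: 4.95
tcp_pos: [507.5, 144.5, 66.7]
ee_rot: [[0.991, -0.136, 0.001], [-0.136, -0.991, 0.0], [0.001, -0.0, -1.0]]
ft_force: [0.3, 0.3, 0.2]
width: 85.8
```

Call:
move_arm(dp=[[0, 0, 0], [0, 0, 0], [0, 0, 0], [0, 0, 0], [0, 0, 0], [0, 0, 0], [0, 0, 0], [0, 0, 0]], dr=[[0, 0, 0], [0, 0, 0], [0, 0, 0], [0, 0, 0], [0, 0, 0], [0, 0, 0], [0, 0, 0], [0, 0, 0]], jaw=[0.7, 0.6, 0.5, 0.4, 0.3, 0.2, 0.2, 0.2], squeeze=50)

```text
clock: 5.95
tcp_pos: [507.8, 144.4, 66.9]
ee_rot: [[0.991, -0.136, 0.002], [-0.136, -0.991, 0.0], [0.002, -0.0, -1.0]]
ft_force: [2.1, -1.4, 5.2]
width: 35.2
```

```bash
python3 -c "
from h import *; delta([507,144.2,66],-7.8)"
```

```text
t 5.95 p [507.8 144.4  66.9] yaw -7.79 z [ 1.6e-03  1.0e-04 -1.0e+00] w 35.2 F [ 2.1 -1.4  5.2] M [-0.05 -0.06  0.02] j [ 0.11  0.33  1.8  -0.    1.    0.25]
dp [-0.7  0.3  0.9] dr [-0.0003 -0.0016  0.0001]
```

Call:
move_arm(dp=[[0, 0, -2], [0, 0, -4], [0, 0, -10], [0, 0, -15], [0, 0, -15], [0, 0, -10], [0, 0, -4], [0, 0, 0]], dr=[[0, 0, 0], [0, 0, 0], [0, 0, 0], [0, 0, 0], [0, 0, 0], [0, 0, 0], [0, 0, 0], [0, 0, 0]], jaw=[0.2, 0.2, 0.2, 0.2, 0.2, 0.2, 0.2, 0.2], squeeze=70)

```text
clock: 6.95
tcp_pos: [507.1, 144.4, 126.6]
ee_rot: [[0.991, -0.136, 0.001], [-0.136, -0.991, 0.0], [0.001, -0.0, -1.0]]
ft_force: [0.4, -0.2, -4.9]
width: 35.1
```

Call:
move_arm(dp=[[0, 0, -10], [0, 0, -20], [0, 0, -25], [0, 0, -25], [0, 0, -25], [0, 0, -20], [0, 0, -12], [0, 0, 0]], dr=[[0, 0, 0], [0, 0, 0], [0, 0, 0], [0, 0, 0], [0, 0, 0], [0, 0, 0], [0, 0, 0], [0, 0, 0]], jaw=[0.2, 0.2, 0.2, 0.2, 0.2, 0.2, 0.2, 0.2])

```text
clock: 7.95
tcp_pos: [507.5, 144.5, 264.2]
ee_rot: [[0.991, -0.136, 0.002], [-0.136, -0.991, 0.0], [0.002, -0.0, -1.0]]
ft_force: [0.3, -0.3, -5.0]
width: 34.9
```

```bash
python3 -c "
from h import *; delta([480.4,-186.5,265],-2)"
```

```text
t 7.95 p [507.5 144.5 264.2] yaw -7.79 z [ 1.8e-03  2.0e-04 -1.0e+00] w 34.9 F [ 0.3 -0.3 -5. ] M [-0.   -0.01  0.01] j [0.11 0.09 1.64 0.   1.41 0.25]
dp [ 18.  331.6  -1. ] dr [-0.0004 -0.0018 -0.1011]
```

Call:
move_arm(dp=[[1, 10, 0], [1, 20, 0], [1, 25, 0], [1, 25, 0], [1, 25, 0], [1, 25, 0], [1, 25, 0], [1, 25, 0]], dr=[[0, 0, 0], [0, 0, 0], [0, 0, 0], [0, 0, 0], [0, 0, 0], [0, 0, 0], [0, 0, 0], [0, 0, 0]], jaw=[0.2, 0.2, 0.2, 0.2, 0.2, 0.2, 0.2, 0.2])

```text
clock: 8.95
tcp_pos: [489.4, -36.3, 261.9]
ee_rot: [[0.991, -0.136, -0.003], [-0.136, -0.991, 0.0], [-0.003, 0.0, -1.0]]
ft_force: [0.8, 0.5, -4.5]
width: 35.1
```

Call:
move_arm(dp=[[1, 25, 0], [1, 25, 0], [1, 25, 0], [2, 25, 0], [2, 20, 0], [2, 15, 0], [1, 10, 0], [0, 6.6, 0]], dr=[[0, 0, 0], [0, 0, 0], [0, 0, 0], [0, 0, 0], [0, 0, 0], [0, 0, 0], [0, 0, 0], [0, 0, 0]], jaw=[0.2, 0.2, 0.2, 0.2, 0.2, 0.2, 0.2, 0.2])

```text
clock: 9.95
tcp_pos: [479.9, -186.9, 263.2]
ee_rot: [[0.991, -0.136, -0.0], [-0.136, -0.991, 0.0], [-0.0, -0.0, -1.0]]
ft_force: [-0.0, 0.4, -5.4]
width: 35.4
```

Call:
move_arm(dp=[[0, 0, 0], [0, 0, 0], [0, 0, 0], [0, 0, 0], [0, 0, 0], [0, 0, 0]], dr=[[0, 0, -0.025], [0, 0, -0.025], [0, 0, -0.025], [0, 0, -0.025], [0, 0, 0], [0, 0, 0]], jaw=[0.2, 0.2, 0.2, 0.2, 0.2, 0.2])

```text
clock: 10.7
tcp_pos: [479.9, -186.5, 263.3]
ee_rot: [[0.999, -0.036, 0.0], [-0.036, -0.999, 0.0], [0.0, -0.0, -1.0]]
ft_force: [0.3, -0.5, -4.5]
width: 35.6
```

Run:
```python
from h import *
delta([480.4,-186.5,265],-2)
for n in('scene','wrist','top'):
    s=snap(n,n+'3'); C=cloud(s); z=C[...,2]; d=np.hypot(C[...,0]-480,C[...,1]+187)
    for lab,lo,hi in(('plate',203,213),('hub',283,293),('rod',150,168)):
        m=((z>lo)&(z<hi)&(d<85)).astype(np.uint8); k,lb,st,ct=cv2.connectedComponentsWithStats(m)
        for i in range(1,k):
            if st[i,4]>20:
                P=C[lb==i]; print(n,lab,st[i],np.round(P.mean(0),1),cv2.minAreaRect(P[:,:2].astype(np.float32)))
t,s=cv2.imread('pics/wrist3.png'),cv2.imread('pics/scene3.png')
cv2.imwrite('pics/m3.png',np.hstack([cv2.resize(t,(400,250)),cv2.resize(s[140:340,100:320],(400,364))[:250]]))
cv2.imwrite('pics/s3.png',cv2.resize(s[130:330,90:350],None,fx=3,fy=3))
```

```text
t 10.7 p [ 479.9 -186.5  263.3] yaw -2.06 z [ 1.e-04  0.e+00 -1.e+00] w 35.6 F [ 0.3 -0.5 -4.5] M [ 0.01 -0.03 -0.01] j [-0.54  0.07  1.67  0.    1.41 -0.5 ]
dp [ 0.5 -0.  -1.7] dr [-0.     -0.0001 -0.001 ]
scene plate [ 156  215   67   62 1542] [ 486.6 -189.2  205.6] ((478.9217224121094, -186.9136199951172), (100.57533264160156, 102.47071838378906), 87.86085510253906)
scene hub [163 226  15  13  30] [ 485.8 -202.9  285.9] ((484.41925048828125, -202.0), (6.175271511077881, 43.11405563354492), 88.40792846679688)
wrist plate [  244   154   158   118 10838] [ 481.  -162.2  205.7] ((480.599853515625, -178.36256408691406), (84.53346252441406, 100.74530792236328), 87.92932891845703)
wrist hub [ 242  260  162   76 6305] [ 480.3 -183.7  285.9] ((480.1142578125, -186.0555877685547), (37.299720764160156, 63.054203033447266), 87.18879699707031)
wrist hub [203 286  16   3  27] [ 437.2 -173.1  292.2] ((437.2935791015625, -173.0458526611328), (5.966000556945801, 1.2664085626602173), 2.7823996543884277)
wrist hub [429 286  11   4  22] [ 523.7 -176.1  292.3] ((524.1137084960938, -176.15036010742188), (3.9371635913848877, 1.2919858694076538), 3.8532049655914307)
wrist hub [223 290  18  11 113] [ 444.6 -178.2  290.7] ((444.2308349609375, -178.24765014648438), (1.904992938041687, 7.672033786773682), 85.85135650634766)
wrist hub [405 290  17  11 112] [ 516.2 -180.7  290.9] ((516.4439697265625, -180.65188598632812), (7.143463134765625, 1.699759840965271), 0.5340210795402527)
top plate [ 430  224   41   52 1320] [ 477.5 -165.   205.9] ((479.74102783203125, -175.150634765625), (76.4948959350586, 99.59283447265625), 88.09909057617188)
top hub [462 228  12  37 202] [ 481.7 -175.3  286.1] ((480.21466064453125, -178.00457763671875), (19.853946685791016, 61.035430908203125), 88.21099853515625)
```

View pics/s3.png

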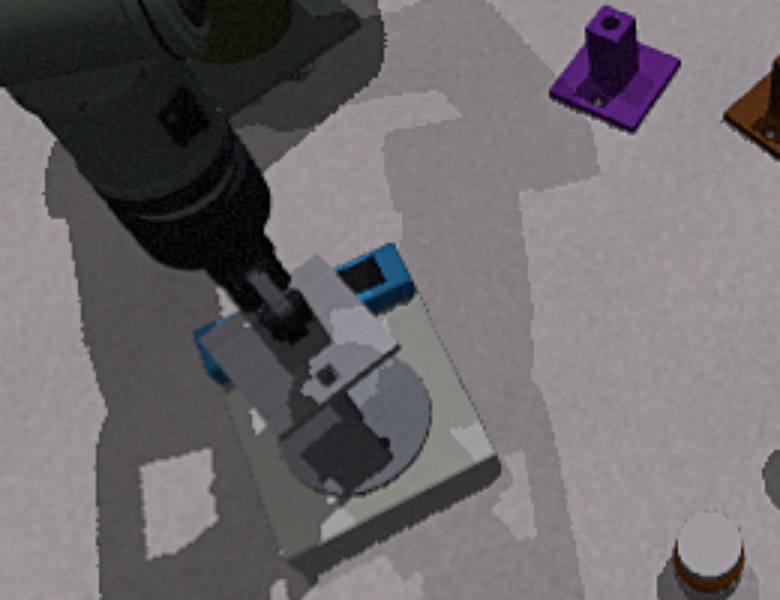

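The scene crop shows the carrier held level over the turntable, its plate centred around (310,350) in the crop. Its underside is at about z 196, and the rod estimate agrees with the carrier centre to within 1 mm. Next I lower to just above the tip.

Call:
move_arm(dp=[[0.5, 0, 6], [0, 0, 8], [0, 0, 6], [0, 0, 4], [0, 0, 3], [0, 0, 2], [0, 0, 0], [0, 0, 0]], dr=[[0, 0, 0], [0, 0, 0], [0, 0, 0], [0, 0, 0], [0, 0, 0], [0, 0, 0], [0, 0, 0], [0, 0, 0]], jaw=[0.2, 0.2, 0.2, 0.2, 0.2, 0.2, 0.2, 0.2])

```text
clock: 11.85
tcp_pos: [480.5, -186.7, 234.5]
ee_rot: [[0.999, -0.036, 0.0], [-0.036, -0.999, -0.0], [0.0, 0.0, -1.0]]
ft_force: [0.9, 0.0, -4.6]
width: 35.1
```

Call:
move_arm(dp=[[0, 0, 1], [0, 0, 1], [0, 0, 1], [0, 0, 1], [0, 0, 1], [0, 0, 1], [0, 0, 1], [0, 0, 0]], dr=[[0, 0, 0], [0, 0, 0], [0, 0, 0], [0, 0, 0], [0, 0, 0], [0, 0, 0], [0, 0, 0], [0, 0, 0]], jaw=[0.2, 0.2, 0.2, 0.2, 0.2, 0.2, 0.2, 0.2])

```text
clock: 12.85
tcp_pos: [480.3, -186.5, 227.1]
ee_rot: [[0.999, -0.036, -0.0], [-0.036, -0.999, 0.0], [-0.0, -0.0, -1.0]]
ft_force: [0.1, 0.6, -5.4]
width: 35.3
```

Run:
```python
from h import *
delta([480.4,-186.5,230],-2)
s=snap('scene','scene4'); C=cloud(s); z=C[...,2]; d=np.hypot(C[...,0]-480,C[...,1]+187)
m=(z>155)&(z<180)&(d<85)&(abs(z-np.median(z[(z>155)&(z<185)&(d<85)]))<4); P=C[m]; print(P.mean(0),cv2.minAreaRect(P[:,:2].astype(np.float32)))
```

```text
t 12.85 p [ 480.3 -186.5  227.1] yaw -2.06 z [-2.e-04  1.e-04 -1.e+00] w 35.3 F [ 0.1  0.6 -5.4] M [-0.   -0.02  0.02] j [-0.54  0.1   1.71  0.    1.33 -0.5 ]
dp [ 0.1 -0.  -2.9] dr [-0.0001  0.0002 -0.0011]
[ 487.238939   -189.24906734  169.3388856 ] ((479.3311767578125, -186.9484100341797), (100.48361206054688, 102.4843521118164), 87.98766326904297)
```

Call:
move_arm(dp=[[0, 0, 0.8], [0, 0, 0.8], [0, 0, 0.8], [0, 0, 0.8], [0, 0, 0.8], [0, 0, 0], [0, 0, 0]], dr=[[0, 0, 0], [0, 0, 0], [0, 0, 0], [0, 0, 0], [0, 0, 0], [0, 0, 0], [0, 0, 0]], jaw=[0.2, 0.2, 0.2, 0.2, 0.2, 0.2, 0.2])

```text
clock: 13.78
tcp_pos: [480.4, -186.6, 223.3]
ee_rot: [[0.999, -0.036, 0.0], [-0.036, -0.999, -0.0], [0.0, 0.0, -1.0]]
ft_force: [0.6, 1.0, -4.8]
width: 35.1
```

Run:
```python
from h import *
delta([480.4,-186.5,230],-2)
```

```text
t 13.775 p [ 480.4 -186.6  223.3] yaw -2.06 z [ 1.e-04 -1.e-04 -1.e+00] w 35.1 F [ 0.6  1.  -4.8] M [-0.02 -0.03  0.02] j [-0.54  0.1   1.71 -0.    1.32 -0.5 ]
dp [-0.  -0.1 -6.7] dr [ 0.0001 -0.0001 -0.0011]
```

Call:
move_arm(dp=[[0, 0, 1], [0, 0, 1], [0, 0, 1.5], [0, 0, 2], [0, 0, 2], [0, 0, 2], [0, 0, 2], [0, 0, 1]], dr=[[0, 0, 0], [0, 0, 0], [0, 0, 0], [0, 0, 0], [0, 0, 0], [0, 0, 0], [0, 0, 0], [0, 0, 0]], jaw=[0.2, 0.2, 0.2, 0.2, 0.2, 0.2, 0.2, 0.2])

```text
clock: 14.78
tcp_pos: [480.3, -186.5, 210.6]
ee_rot: [[0.999, -0.036, -0.0], [-0.036, -0.999, 0.0], [-0.0, -0.0, -1.0]]
ft_force: [-0.0, -0.2, -4.4]
width: 34.8
```

Run:
```python
from h import *
delta([480.4,-186.5,140],-2)
```

```text
t 14.775 p [ 480.3 -186.5  210.6] yaw -2.07 z [-2.e-04  2.e-04 -1.e+00] w 34.8 F [-0.  -0.2 -4.4] M [-0.01 -0.01 -0.02] j [-0.54  0.12  1.73  0.    1.3  -0.5 ]
dp [ 0.1 -0.  70.6] dr [-0.0002  0.0002 -0.0011]
```

Call:
move_arm(dp=[[0, 0, 2], [0, 0, 3], [0, 0, 3], [0, 0, 3], [0, 0, 3], [0, 0, 3], [0, 0, 3], [0, 0, 2]], dr=[[0, 0, 0], [0, 0, 0], [0, 0, 0], [0, 0, 0], [0, 0, 0], [0, 0, 0], [0, 0, 0], [0, 0, 0]], jaw=[0.2, 0.2, 0.2, 0.2, 0.2, 0.2, 0.2, 0.2])

```text
clock: 15.78
tcp_pos: [480.3, -186.5, 188.5]
ee_rot: [[0.999, -0.036, -0.0], [-0.036, -0.999, 0.0], [-0.0, -0.0, -1.0]]
ft_force: [-0.5, -0.3, -5.0]
width: 35.3
```

Call:
move_arm(dp=[[0, 0, 2], [0, 0, 3], [0, 0, 3], [0, 0, 3], [0, 0, 3], [0, 0, 3], [0, 0, 3], [0, 0, 2]], dr=[[0, 0, 0], [0, 0, 0], [0, 0, 0], [0, 0, 0], [0, 0, 0], [0, 0, 0], [0, 0, 0], [0, 0, 0]], jaw=[0.2, 0.2, 0.2, 0.2, 0.2, 0.2, 0.2, 0.2])

```text
clock: 16.77
tcp_pos: [480.3, -186.5, 166.5]
ee_rot: [[0.999, -0.036, -0.0], [-0.036, -0.999, 0.0], [-0.0, -0.0, -1.0]]
ft_force: [-0.4, 0.3, -4.9]
width: 35.7
```

Call:
move_arm(dp=[[0, 0, 2], [0, 0, 3], [0, 0, 3], [0, 0, 3], [0, 0, 3], [0, 0, 2], [0, 0, 1], [0, 0, 0]], dr=[[0, 0, 0], [0, 0, 0], [0, 0, 0], [0, 0, 0], [0, 0, 0], [0, 0, 0], [0, 0, 0], [0, 0, 0]], jaw=[0.2, 0.2, 0.2, 0.2, 0.2, 0.2, 0.2, 0.2])

```text
clock: 17.77
tcp_pos: [480.4, -186.6, 149.8]
ee_rot: [[0.999, -0.036, -0.0], [-0.036, -0.999, 0.0], [-0.0, -0.0, -1.0]]
ft_force: [0.3, 0.2, -5.1]
width: 35.2
```

Run:
```python
from h import *
delta([480.4,-186.5,133],-2)
s=snap('scene','scene5'); C=cloud(s); z=C[...,2]; d=np.hypot(C[...,0]-480,C[...,1]+187)
m=(z>78)&(z<95)&(d<75)&(C[...,0]>440); zz=z[m]; print(np.median(zz),m.sum())
m&=abs(z-np.median(zz))<4; print(cv2.minAreaRect(C[m][:,:2].astype(np.float32)))
A=np.c_[C[m][:,:2]-[480,-187],np.ones(m.sum())]; print('plane',np.linalg.lstsq(A,z[m],rcond=None)[0])
m=(z>50)&(z<70)&(d<62);print('tt z',np.median(z[m]),m.sum())
```

```text
t 17.775 p [ 480.4 -186.6  149.8] yaw -2.06 z [-1.e-04  0.e+00 -1.e+00] w 35.2 F [ 0.3  0.2 -5.1] M [-0.03 -0.07  0.04] j [-0.54  0.19  1.78  0.    1.17 -0.5 ]
dp [ 0.  -0.1 16.8] dr [-0.      0.0001 -0.0011]
91.80141632049185 1195
((484.8285217285156, -187.08778381347656), (100.24141693115234, 91.52778625488281), 88.28662109375)
plane [-2.69088225e-03 -1.11797411e-04  9.19150608e+01]
tt z 56.82678890170291 450
```

Call:
move_arm(dp=[[0, 0, 2], [0, 0, 3], [0, 0, 3], [0, 0, 2.5], [0, 0, 2], [0, 0, 1], [0, 0, 0.5], [0, 0, 0]], dr=[[0, 0, 0], [0, 0, 0], [0, 0, 0], [0, 0, 0], [0, 0, 0], [0, 0, 0], [0, 0, 0], [0, 0, 0]], jaw=[0.2, 0.2, 0.2, 0.2, 0.2, 0.2, 0.2, 0.2])

```text
clock: 18.82
tcp_pos: [480.4, -186.6, 135.8]
ee_rot: [[0.999, -0.036, 0.0], [-0.036, -0.999, -0.0], [0.0, 0.0, -1.0]]
ft_force: [0.6, 0.1, -4.4]
width: 35.1
```

Call:
move_arm(dp=[[0, 0, 0.4], [0, 0, 0.4], [0, 0, 0.2], [0, 0, 0]], dr=[[0, 0, 0], [0, 0, 0], [0, 0, 0], [0, 0, 0]], jaw=[0.2, 0.2, 0.2, 0.2])

```text
clock: 19.32
tcp_pos: [480.4, -186.6, 134.7]
ee_rot: [[0.999, -0.036, -0.0], [-0.036, -0.999, 0.0], [-0.0, -0.0, -1.0]]
ft_force: [-0.4, 0.1, -3.9]
width: 35.3
```

Run:
```python
from h import *
delta([480.4,-186.5,133.4],-2)
```

```text
t 19.325 p [ 480.4 -186.6  134.7] yaw -2.07 z [-1.e-04  0.e+00 -1.e+00] w 35.3 F [-0.4  0.1 -3.9] M [-0.02  0.01  0.02] j [-0.54  0.21  1.79  0.    1.14 -0.5 ]
dp [ 0.  -0.1  1.3] dr [-0.      0.0001 -0.0012]
```

Call:
move_arm(dp=[[0, 0, 0.3], [0, 0, 0.3], [0, 0, 0], [0, 0, 0]], dr=[[0, 0, 0], [0, 0, 0], [0, 0, 0], [0, 0, 0]], jaw=[0.2, 0.2, 0.2, 0.2])

```text
clock: 19.82
tcp_pos: [480.4, -186.6, 134.2]
ee_rot: [[0.999, -0.036, 0.0], [-0.036, -0.999, -0.0], [0.0, 0.0, -1.0]]
ft_force: [-0.2, 0.1, -4.7]
width: 35.1
```

Call:
move_arm(dp=[[0, 0, 0.3], [0, 0, 0], [0, 0, 0]], dr=[[0, 0, 0], [0, 0, 0], [0, 0, 0]], jaw=[0.2, 0.2, 0.2])

```text
clock: 20.2
tcp_pos: [480.4, -186.6, 133.9]
ee_rot: [[0.999, -0.036, 0.0], [-0.036, -0.999, 0.0], [0.0, -0.0, -1.0]]
ft_force: [0.3, 0.4, -5.0]
width: 35.4
```

Run:
```python
from h import *
delta([480.4,-186.5,133.4],-2)
```

```text
t 20.2 p [ 480.4 -186.6  133.9] yaw -2.07 z [ 0.  0. -1.] w 35.4 F [ 0.3  0.4 -5. ] M [0.02 0.   0.04] j [-0.54  0.21  1.8   0.    1.14 -0.5 ]
dp [ 0.  -0.1  0.5] dr [-0.     -0.     -0.0011]
```

Call:
move_arm(dp=[[0, 0, 0.3], [0, 0, 0], [0, 0, 0]], dr=[[0, 0, 0], [0, 0, 0], [0, 0, 0]], jaw=[0.2, 0.2, 0.2])

```text
clock: 20.58
tcp_pos: [480.4, -186.6, 133.6]
ee_rot: [[0.999, -0.036, -0.0], [-0.036, -0.999, 0.0], [-0.0, -0.0, -1.0]]
ft_force: [0.1, -1.4, -4.5]
width: 35.4
```

Call:
move_arm(dp=[[0, 0, 0.3], [0, 0, 0], [0, 0, 0]], dr=[[0, 0, 0], [0, 0, 0], [0, 0, 0]], jaw=[0.2, 0.2, 0.2])

```text
clock: 20.95
tcp_pos: [480.4, -186.6, 133.3]
ee_rot: [[0.999, -0.036, -0.0], [-0.036, -0.999, 0.0], [-0.0, -0.0, -1.0]]
ft_force: [0.2, -0.7, -4.3]
width: 34.9
```

Call:
move_arm(dp=[[0, 0, 0.3], [0, 0, 0], [0, 0, 0]], dr=[[0, 0, 0], [0, 0, 0], [0, 0, 0]], jaw=[0.2, 0.2, 0.2])

```text
clock: 21.32
tcp_pos: [480.4, -186.6, 133.0]
ee_rot: [[0.999, -0.036, -0.0], [-0.036, -0.999, 0.0], [-0.0, -0.0, -1.0]]
ft_force: [-0.8, -0.4, -4.4]
width: 35.4
```

Call:
move_arm(dp=[[0, 0, 0.3], [0, 0, 0], [0, 0, 0]], dr=[[0, 0, 0], [0, 0, 0], [0, 0, 0]], jaw=[0.2, 0.2, 0.2])

```text
clock: 21.7
tcp_pos: [480.5, -186.7, 132.9]
ee_rot: [[0.999, -0.036, 0.0], [-0.036, -0.999, -0.0], [0.0, 0.0, -1.0]]
ft_force: [-0.1, 0.6, -2.9]
width: 35.6
```

Call:
move_arm(dp=[[0, 0, 0.3], [0, 0, 0], [0, 0, 0]], dr=[[0, 0, 0], [0, 0, 0], [0, 0, 0]], jaw=[0.2, 0.2, 0.2])

```text
clock: 22.08
tcp_pos: [480.5, -186.6, 132.8]
ee_rot: [[0.999, -0.036, 0.0], [-0.036, -0.999, -0.0], [0.0, 0.0, -1.0]]
ft_force: [-1.6, 1.2, 2.3]
width: 35.0
```

Call:
move_arm(dp=[[0, 0, 0.3], [0, 0, 0], [0, 0, 0]], dr=[[0, 0, 0], [0, 0, 0], [0, 0, 0]], jaw=[0.2, 0.2, 0.2])

```text
clock: 22.45
tcp_pos: [480.6, -186.7, 132.8]
ee_rot: [[0.999, -0.036, 0.0], [-0.036, -0.999, -0.0], [0.0, 0.0, -1.0]]
ft_force: [-3.3, 1.6, 5.6]
width: 35.3
```

Run:
```python
from h import *
delta([480.4,-186.5,133.4],-2)
s=snap('scene','scene6'); C=cloud(s); z=C[...,2]; d=np.hypot(C[...,0]-480,C[...,1]+187)
m=(z>66)&(z<82)&(d<75)&(C[...,0]>450); print('plate top',np.median(z[m]),m.sum())
```

```text
t 22.45 p [ 480.6 -186.7  132.8] yaw -2.06 z [ 3.e-04 -3.e-04 -1.e+00] w 35.3 F [-3.3  1.6  5.6] M [0.27 0.61 0.04] j [-0.54  0.21  1.8  -0.    1.14 -0.5 ]
dp [-0.2 -0.2 -0.6] dr [ 0.0003 -0.0003 -0.001 ]
plate top 74.91406466431954 1085
```

The pins are felt: contact at TCP z 132.8 and plate top at 75, with about 10 N on the pins. I ease off slightly and turn toward the pin line.

Call:
move_arm(dp=[[0, 0, -0.2], [0, 0, 0], [0, 0, 0], [0, 0, 0], [0, 0, 0], [0, 0, 0]], dr=[[0, 0, 0], [0, 0, -0.018], [0, 0, -0.018], [0, 0, -0.018], [0, 0, -0.018], [0, 0, 0]], jaw=[0.2, 0.2, 0.2, 0.2, 0.2, 0.2])

```text
clock: 23.25
tcp_pos: [481.0, -186.9, 132.6]
ee_rot: [[0.999, 0.036, 0.001], [0.036, -0.999, -0.001], [0.001, 0.001, -1.0]]
ft_force: [-0.3, 0.1, 3.8]
width: 35.0
```

Call:
move_arm(dp=[[0, 0, 0], [0, 0, 0], [0, 0, 0]], dr=[[0, 0, -0.018], [0, 0, -0.018], [0, 0, 0]], jaw=[0.2, 0.2, 0.2])

```text
clock: 23.62
tcp_pos: [480.5, -186.4, 132.0]
ee_rot: [[0.997, 0.072, 0.0], [0.072, -0.997, 0.0], [0.0, -0.0, -1.0]]
ft_force: [2.5, -0.6, 1.4]
width: 35.3
```

Run:
```python
from h import *
delta([480.4,-186.5,125],7.2)
```

```text
t 23.625 p [ 480.5 -186.4  132. ] yaw 4.15 z [ 3.e-04  2.e-04 -1.e+00] w 35.3 F [ 2.5 -0.6  1.4] M [ 0.15 -0.21 -0.05] j [-0.54  0.21  1.8   0.    1.13 -0.61]
dp [-0.1  0.1  7. ] dr [-0.0002 -0.0003 -0.0532]
```

z dropped 0.8 mm by yaw 4°, so the slot edges are reaching the pins. I turn on to the middle and then lower gently.

Call:
move_arm(dp=[[0, 0, 0], [0, 0, 0], [0, 0, 0], [0, 0, 0]], dr=[[0, 0, -0.018], [0, 0, -0.018], [0, 0, -0.015], [0, 0, 0]], jaw=[0.2, 0.2, 0.2, 0.2])

```text
clock: 24.12
tcp_pos: [479.8, -186.6, 131.5]
ee_rot: [[0.992, 0.123, -0.001], [0.123, -0.992, 0.0], [-0.001, -0.0, -1.0]]
ft_force: [1.8, -1.7, -5.6]
width: 35.2
```

Call:
move_arm(dp=[[0, 0, 0.5], [0, 0, 0.5], [0, 0, 0.5], [0, 0, 0.5], [0, 0, 0], [0, 0, 0]], dr=[[0, 0, 0], [0, 0, 0], [0, 0, 0], [0, 0, 0], [0, 0, 0], [0, 0, 0]], jaw=[0.2, 0.2, 0.2, 0.2, 0.2, 0.2])

```text
clock: 24.88
tcp_pos: [480.2, -186.4, 130.1]
ee_rot: [[0.992, 0.123, -0.001], [0.123, -0.992, 0.0], [-0.001, -0.0, -1.0]]
ft_force: [-1.1, -0.5, -5.2]
width: 35.2
```

Run:
```python
from h import *
delta([480.4,-186.5,125],7.2)
```

```text
t 24.875 p [ 480.2 -186.4  130.1] yaw 7.05 z [-6.e-04  4.e-04 -1.e+00] w 35.2 F [-1.1 -0.5 -5.2] M [-0.16  0.02  0.  ] j [-0.54  0.21  1.8   0.    1.13 -0.66]
dp [0.2 0.1 5.1] dr [-0.0005  0.0005 -0.0026]
```

The pins are in the slots: 2.8 mm below the contact height with only the carrier's weight on the wrist. I let it down toward home, which should be at about z 124.9.

Call:
move_arm(dp=[[0, 0, 0.8], [0, 0, 0.8], [0, 0, 0.8], [0, 0, 0.8], [0, 0, 0.6], [0, 0, 0.4], [0, 0, 0], [0, 0, 0]], dr=[[0, 0, 0], [0, 0, 0], [0, 0, 0], [0, 0, 0], [0, 0, 0], [0, 0, 0], [0, 0, 0], [0, 0, 0]], jaw=[0.2, 0.2, 0.2, 0.2, 0.2, 0.2, 0.2, 0.2])

```text
clock: 25.88
tcp_pos: [480.4, -186.6, 126.1]
ee_rot: [[0.992, 0.123, 0.0], [0.123, -0.992, 0.0], [0.0, -0.0, -1.0]]
ft_force: [-0.4, 0.4, -4.8]
width: 35.3
```

Call:
move_arm(dp=[[0, 0, 0.3], [0, 0, 0.3], [0, 0, 0], [0, 0, 0]], dr=[[0, 0, 0], [0, 0, 0], [0, 0, 0], [0, 0, 0]], jaw=[0.2, 0.2, 0.2, 0.2])

```text
clock: 26.38
tcp_pos: [480.4, -186.6, 125.5]
ee_rot: [[0.992, 0.123, -0.0], [0.123, -0.992, 0.0], [-0.0, -0.0, -1.0]]
ft_force: [0.8, 0.5, -5.0]
width: 35.1
```

Call:
move_arm(dp=[[0, 0, 0.3], [0, 0, 0], [0, 0, 0]], dr=[[0, 0, 0], [0, 0, 0], [0, 0, 0]], jaw=[0.2, 0.2, 0.2])

```text
clock: 26.75
tcp_pos: [480.4, -186.6, 125.2]
ee_rot: [[0.992, 0.123, -0.0], [0.123, -0.992, 0.0], [-0.0, -0.0, -1.0]]
ft_force: [0.7, -0.5, -4.6]
width: 35.0
```

Run:
```python
from h import *
delta([480.4,-186.5,125],7.2)
s=snap('scene','scene7'); C=cloud(s); z=C[...,2]; d=np.hypot(C[...,0]-480,C[...,1]+187)
m=(z>62)&(z<80)&(d<75)&(C[...,0]>450)&(d>25); m&=abs(z-np.median(z[m]))<4;print('plate top',np.median(z[m]),m.sum())
A=np.c_[C[m][:,:2]-[480,-187],np.ones(m.sum())]; print('plane',np.linalg.lstsq(A,z[m],rcond=None)[0])
```

```text
t 26.75 p [ 480.4 -186.6  125.2] yaw 7.05 z [-0.  0. -1.] w 35.0 F [ 0.7 -0.5 -4.6] M [ 0.02 -0.04  0.02] j [-0.54  0.22  1.8   0.    1.12 -0.66]
dp [ 0.  -0.1  0.2] dr [-0.      0.     -0.0026]
plate top 67.25467162565997 900
plane [-5.95691604e-03  2.97306828e-03  6.73327736e+01]
```

Call:
move_arm(dp=[[0, 0, 0.3], [0, 0, 0], [0, 0, 0]], dr=[[0, 0, 0], [0, 0, 0], [0, 0, 0]], jaw=[0.2, 0.2, 0.2])

```text
clock: 27.18
tcp_pos: [480.4, -186.6, 125.0]
ee_rot: [[0.992, 0.123, 0.0], [0.123, -0.992, -0.0], [0.0, 0.0, -1.0]]
ft_force: [-0.1, -0.3, -3.6]
width: 35.5
```

Call:
move_arm(dp=[[0, 0, 0.3], [0, 0, 0], [0, 0, 0]], dr=[[0, 0, 0], [0, 0, 0], [0, 0, 0]], jaw=[0.2, 0.2, 0.2])

```text
clock: 27.55
tcp_pos: [480.4, -186.6, 124.9]
ee_rot: [[0.992, 0.123, 0.0], [0.123, -0.992, -0.0], [0.0, 0.0, -1.0]]
ft_force: [-2.2, -0.4, -0.7]
width: 35.4
```

Call:
move_arm(dp=[[0, 0, 0.2], [0, 0, 0], [0, 0, 0]], dr=[[0, 0, 0], [0, 0, 0], [0, 0, 0]], jaw=[0.2, 0.2, 0.2])

```text
clock: 27.92
tcp_pos: [480.4, -186.6, 124.9]
ee_rot: [[0.992, 0.123, 0.0], [0.123, -0.992, -0.0], [0.0, 0.0, -1.0]]
ft_force: [-3.9, 1.2, 5.0]
width: 35.4
```

The carrier is seated at 124.9, exactly 8 mm below the pin-top contact, with a light load. I ease off, release and retreat.

Call:
move_arm(dp=[[0, 0, -0.2], [0, 0, 0], [0, 0, 0], [0, 0, 0], [0, 0, 0], [0, 0, 0], [0, 0, 0], [0, 0, 0]], dr=[[0, 0, 0], [0, 0, 0], [0, 0, 0], [0, 0, 0], [0, 0, 0], [0, 0, 0], [0, 0, 0], [0, 0, 0]], jaw=[0.2, 0.2, 0.45, 0.55, 0.65, 0.8, 0.9, 0.9], squeeze=20)

```text
clock: 28.92
tcp_pos: [480.4, -186.6, 124.6]
ee_rot: [[0.992, 0.123, 0.0], [0.123, -0.992, -0.0], [0.0, 0.0, -1.0]]
ft_force: [-0.1, -0.1, -1.3]
width: 77.3
```

Call:
move_arm(dp=[[0, 0, 0], [0, 0, 0], [0, 0, -3], [0, 0, -8], [0, 0, -15], [0, 0, -20], [0, 0, -25], [0, 0, -25]], dr=[[0, 0, 0], [0, 0, 0], [0, 0, 0], [0, 0, 0], [0, 0, 0], [0, 0, 0], [0, 0, 0], [0, 0, 0]], jaw=[0.95, 0.95, 0.95, 0.95, 0.95, 0.95, 0.95, 0.95])

```text
clock: 29.92
tcp_pos: [480.6, -186.7, 222.7]
ee_rot: [[0.992, 0.123, 0.001], [0.123, -0.992, -0.001], [0.001, 0.001, -1.0]]
ft_force: [0.1, 0.4, -0.2]
width: 81.6
```

Call:
move_arm(dp=[[0, 0, -25], [0, 0, -15], [0, -25, 0], [0, -45, 0], [0, -45, 0], [0, -45, 0], [0, -25, 0], [0, 0, 0]], dr=[[0, 0, 0], [0, 0, 0], [0, 0, 0], [0, 0, 0], [0, 0, 0], [0, 0, 0], [0, 0, 0], [0, 0, 0]], jaw=[0.95, 0.95, 0.95, 0.95, 0.95, 0.95, 0.95, 0.95])

```text
clock: 30.92
tcp_pos: [457.3, -1.6, 260.9]
ee_rot: [[0.992, 0.126, 0.0], [0.126, -0.992, -0.0], [0.0, 0.0, -1.0]]
ft_force: [0.6, -0.5, 0.4]
width: 81.2
```

Run:
```python
from h import *
delta([480.4,-186.5,125],7.2)
for n in('scene','top'):
    s=snap(n,n+'8'); C=cloud(s); z=C[...,2]; d=np.hypot(C[...,0]-480,C[...,1]+187)
    for lab,lo,hi in(('plate',63,78),('hub',143,153)):
        m=(z>lo)&(z<hi)&(d<75)
        if lab=='plate': m&=(C[...,0]>440)
        P=C[m]; A=np.c_[P[:,:2]-[480,-187],np.ones(len(P))]
        print(n,lab,m.sum(),np.median(z[m]),np.linalg.lstsq(A,P[:,2],rcond=None)[0].round(4),cv2.minAreaRect(P[:,:2].astype(np.float32)))
t,s=cv2.imread('pics/top8.png'),cv2.imread('pics/scene8.png')
cv2.imwrite('pics/m8.png',np.hstack([cv2.resize(t[200:330,370:500],(400,400)),cv2.resize(s[190:330,130:270],(400,400))]))
```

```text
t 30.925 p [457.3  -1.6 260.9] yaw 7.23 z [ 1.e-04 -0.e+00 -1.e+00] w 81.2 F [ 0.6 -0.5  0.4] M [ 0.05  0.   -0.01] j [-0.19 -0.06  1.8   0.    1.4  -0.32]
dp [ -0.3 186.3 135.9] dr [ 0.     -0.0001  0.0005]
scene plate 1119 67.09949969425361 [-1.70000e-03 -4.00000e-04  6.72271e+01] ((482.751708984375, -186.65444946289062), (96.12109375, 100.85627746582031), 6.958183765411377)
scene hub 206 147.21783266094195 [6.300000e-03 9.100000e-03 1.472209e+02] ((480.1993713378906, -187.0680389404297), (37.40575408935547, 36.41718673706055), 7.191018581390381)
top plate 0 nan [0. 0. 0.] ((0.0, 0.0), (0.0, 0.0), 0.0)
top hub 0 nan [0. 0. 0.] ((0.0, 0.0), (0.0, 0.0), 0.0)
  return _methods._mean(a, axis=axis, dtype=dtype,
  ret = ret.dtype.type(ret / rcount)
```

View pics/m8.png

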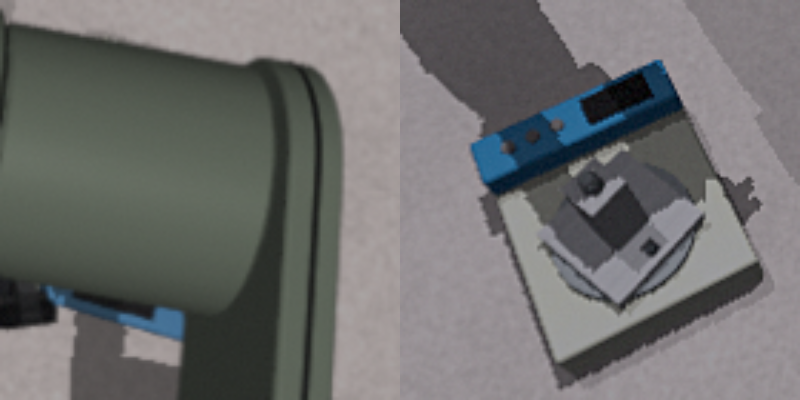

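In the right-hand crop the carrier sits flat on the turntable with the rod through its hub at (592,185) and a pin showing in the slot at (650,247). The arm blocks the top view. The job is done, so I hand it in.

```bash
python3 -c "
from rig import manip
print(manip.close_job())"
```

```text
the job is handed in; nothing more can be done
None
```

I gripped the carrier by its hub, lowered it level over the rod and rested it lightly on the drive pins, with about 10 N on them. I then turned it about 9° until the pins slipped into the slots, let it down home, released it and moved the arm clear. It was handed in at about 31 s.

**Passed:**
- **Height felt by the arm:** the carrier seated exactly 8 mm below the pin-top contact. The highest contact force I read was about 10 N.
- **Scene camera after release:** the plate top is flat to within about 0.1° at z 67.2, and the hub top is at 147.2. Both read about 0.8 mm under the nominal 68 and 148, much like this camera's earlier readings.
- **Position and angle:** the hub centre is at (480.2, −187.1), within 1 mm of the rod, and its angle of 7.2° matches the pin line.

**Not checked:** the arm blocked the top camera at the end, so the final position was seen from the scene view only. I did not re-measure the glassware and the weight, but the arm never went near them.

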